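# Lay a straightedge flush along the green-tagged tube rack

### The arm

A 7-joint arm with a two-finger parallel gripper is mounted at the origin on the work surface. World frame = base frame: x ahead of the robot, y to its left, z up, the work surface at z = 0. Lengths are in m, angles in rad, forces in N, time in s.
With the tool pointing down it reaches from about 0.425 to 0.875 m from the base axis. Payload 4.7 kg.
Tool frame: the origin (TCP) lies at the very end of the fingers, on their centre line; the grasp point (between the pads) lies 19 mm behind it (robot.tcp_to_grasp is the distance from the TCP to the grasp point, in m); z points along the fingers, y is the direction in which the jaws open and shut (so a half turn about z gives the same grasp; the last joint's range is limited). The gripper opens to 85 mm and grips with 20 to 120 N. Pads are 22 mm wide; open, the fingers measure 114 mm over their backs; the gripper's body (76 mm by 85 mm) begins 54 mm behind the grasp point. The pads swing forward as they close: fully open they stand 13 mm farther back than shut.
Start: joints at [1.321, 0.321, -0.07, 1.45, 0.023, 1.371, -0.057], TCP at [0.169, -0.628, 0.231] pointing down, gripper open.
Joint ranges: [-2.86, 2.86], [-0.3, 2.09], [-1.38, 1.24], [0.06, 2.45], [-1.56, 4.7], [0.09, 2.05], [-2.69, 2.69]. Speed limits (rad/s): [2.57, 2.57, 3.14, 3.14, 3.14, 3.14, 3.14].

### API

Orientations are given as a rotation vector (axis times angle).
In Python, from station import robot, get_image, finder gives the robot as it stands.
- The arm moves only by the shell command python3 -m jog 'ROWS'. ROWS is JSON, one flat list of numbers, 5 for each row, row after row: the shift along the world's x, y, z in cm, then the turn about the world's z in degrees, then the finger opening in cm, from 0 to 8.54. In form: [dx, dy, dz, yaw, grip, dx, dy, dz, yaw, grip, ...]. A call has 1 to 8 rows; each row is the pose to reach, as a shift and turn from the pose commanded when the call began; what a row does not reach only later rows make up. A row lasts 1/10 s, in which the tool goes at most 50 mm and 8.59 degrees, less where a joint would pass 70% of its speed; a pose out of reach is approached as far as the arm can. A call with a gripper value outside its range is refused whole. The fingers move at their own pace and stop on an object; the grip force is fixed at half the most. Time passes only in rows, so rows that repeat a pose let the fingers close. It gives the time, the measured TCP pose, the force and the opening at its end, in the units of the state.
- robot.read_state(): the state, without advancing time (a new reading comes with each control period).
- get_image(name): name is "scene" or "top" or "wrist"; returns a dict with "image" (420x560x3 uint8, red, green, blue), "z_map" (420x560 float32, m along the optical axis (not along the pixel's ray), 0 where there is no reading), "vertical_fov" (degrees; the focal length in pixels is half the picture's height over the tangent of half this angle, whatever the lens; pixels are square), "cx", "cy" (the principal point, pixels), "R" (3x3) and "t" (3): a world point X has camera coordinates R X + t; the wrist camera has in their place "T_tool_cam" (4x4, takes a point from camera to tool coordinates, whose origin is the TCP and whose axes are the flange's). Camera axes: x right, y down, z forward; pixel columns grow to the right and rows downward; lengths in m; the calibration is good to about 2 mm. The wrist camera is an equidistant fisheye: a pixel r from the principal point sees the ray r / f radians off the axis. A picture is of the moment at which its call begins: read the wrist's pose just before it.
- robot.finish_job(): hands the job in, once; it reports no verdict.
Trained networks look in a picture, given as the dict that the camera call returned (one of the last four; its "shot" number tells which), for a name from the list of things; names that differ only in an ending like _2 or _b are one class to them, and where a whole thing is asked for, a point or a joint stands for the part that bears it (a point fixed in the world has none). Each returns a list of dicts, best first, with "p" (0 to 1); they miss things now and then, are a little off and sometimes report something else, mostly with a low value. They report only what shows in the picture. A call takes as long as a camera call. They do not tell look-alikes from the thing itself.
- finder.masks_of(label, picture): "mask" (420x560 bool, what is visible of it) and "position" ([column, row] in pixels, amid what is visible of it).
The state is a dict: "time": time; "joints": joint angles; "dq": joint speeds; "effort": joint torques, N m; "ee_pos": TCP position; "ee_rot": TCP orientation; "contact_force": force on the tool from outside, world axes, zero at the start; "moment": the same for the moment, N m; "finger_gap": opening from 0.0 (shut) to 1.0 (fully open).
Only numpy, scipy, OpenCV 4.12 (cv2) and the standard library are available. Lean on these libraries where they do the work, as an engineer would, in place of code of your own. Each camera call takes 0.05 s, during which the arm holds its last target.

### The job

Take the aluminium straightedge off the sloping console and lay it flat on the bench along the front of the tube rack with the green tag, centred on it, as a guide for the next row of tubes. Push its working edge (the long edge far from the grip rib) firmly but gently home against the rack so that it lies flush with no gap at either end, then let go; do not touch the rack with the red tag, and leave everything else where it stands.

Things in the scene. Friction and masses are not known exactly. Their poses are not given: they have to be found in the camera images.
- straightedge: Straightedge, 0.18 to 0.34 kg: aluminium blade 76 mm wide (x), 170 long (y), 6 thick, with a black grip rib 14 mm thick (x), 70 long (y), its top 34 mm above the blade's underside. Origin: centre of the underside; z up through the rib. It starts on the console's sloping panel, its z leaning 0.55 rad towards the robot, working edge (+x) uphill, rear edge on the ledge.
- grip_rib (a point): Centre of the straightedge's grip rib: x = -24 mm, 20 mm above the blade's underside, 62 mm back from the working edge; axes as the straightedge. Released and flat, the straightedge slides on the bench for about 1 to 3 N.
- edge_left (a point): Point on the straightedge's working edge, 60 mm to its +y side of the middle, 3 mm above the underside.
- edge_mid (a point): Middle of the straightedge's working edge, its +x long edge (x = +38 mm), 3 mm above the underside. Laid with its yaw equal to the rack's, this edge faces the rack's front.
- edge_right (a point): Point on the working edge, 60 mm to the -y side of the middle, 3 mm above the underside.
- green_rack: Fixed blue tube rack, 85 (x) x 140 (y) x 45 mm high, 48 round holes in its top; on top, along its +y end, a flat green tag 70 x 22 x 3 mm. Its front is the plain 140 mm long upright face on its -x side, towards the robot (turned up to 0.3 rad). Origin: centre of its underside. The straightedge goes against this one.
- green_rack_front (a point): Middle of the green-tagged rack's front face, 3 mm above the bench; axes as the rack (x points into the rack, y along the face).
- red_rack: Fixed blue tube rack, 85 (x) x 140 (y) x 45 mm high, 48 round holes in its top; on top, along its +y end, a flat red tag 70 x 22 x 3 mm. Its front is the plain 140 mm long upright face on its -x side, towards the robot (turned up to 0.3 rad). Origin: centre of its underside. Not to be touched. The two racks may stand in either place.
- console: Fixed white instrument 130 (x) x 230 (y) mm, about 100 mm high at its back (+x), its flat dark grey panel with a blue display sloping up away from the robot at 0.55 rad (31.5 degrees); a low grey ledge, level with the blade's top, along the panel's foot. Turned up to 0.25 rad. Origin: centre of its underside.
- reagent_bottle: Bystander: small green bottle with a pale label and blue cap, 56 mm across, 120 mm tall. Origin: centre of its underside. Must stay where it is.
- beaker: Bystander: clear open cup, 68 mm across, 80 mm tall. Origin: centre of its underside. Must stay where it is.
- tip_box: Bystander: pale open box 85 x 120 x 50 mm. Origin: centre of its underside. Must stay where it is.
- timer: Bystander: small flat white timer 60 x 60 x 18 mm. Origin: centre of its underside. Must stay where it is.
- jar: Bystander: jar with orange cap, 60 mm across, 70 mm tall. Origin: centre of its underside. Must stay where it is.
- pipette: Bystander: white pipette lying down, 220 mm long, 24 mm high. Origin: centre of its underside. Must stay where it is.
There are look-alikes about, which are no part of the job. What is shaped like the straightedge but pink or yellow is not meant.

How it is judged:
By the outcome, as a careful person would: the job done as asked, in the order asked, and still so for the second after the job is handed in, with the robot touching nothing.
It also fails if it takes over 51 s, if anything falls off the work surface, if the arm or the gripper's body presses on something with over 40 N, if the wrist force passes 120 N, or if a joint passes its speed limit or range.

## Working session

There is one attempt and no reset: what is moved stays moved. The work goes in short steps, Python scripts to look and compute and a shell command to move; the robot and the scene stay as the last step left them, time stands still between calls to the robot, and variables do not carry over. Pictures are saved under pics/ and viewed, and the job is handed in when it is done.

```bash
ls; mkdir -p pics
cat > h.py <<'E'
import numpy as np, cv2
from station import robot, get_image, finder
def save(p,n): cv2.imwrite(f'pics/{n}.png',cv2.cvtColor(p['image'],cv2.COLOR_RGB2BGR))
def f_of(p): return 210/np.tan(np.radians(p['vertical_fov'])/2)
def cloud(p):
    z=p['z_map']; f=f_of(p); v,u=np.mgrid[0:420,0:560]
    c=np.stack([(u-p['cx'])/f*z,(v-p['cy'])/f*z,z],-1)
    X=(c-p['t'])@p['R']; X[z<=0]=np.nan
    return X
E
python3 - <<'E'
from h import *
for n in ['scene','top','wrist']:
    p=get_image(n); save(p,n+'0'); np.save(f'{n}0.npy',p,allow_pickle=True)
    print(n,p['vertical_fov'],p['cx'],p['cy'])
    if n!='wrist': print(p['R'],p['t'])
    for l in ['straightedge','grip_rib','green_rack','red_rack','console']:
        print(l,[(round(r['p'],2),np.round(r['position'])) for r in finder.masks_of(l,p)])
s=robot.read_state(); print(s)
E
```

```text
pics
scene 53.62291907541036 275.69126313381145 210.0775876665053
[[-0.7626959   0.64649594  0.01838381]
 [ 0.37414777  0.46422524 -0.80281279]
 [-0.52754943 -0.60542376 -0.5959477 ]] [ 0.39419869 -0.14165398  1.73795563]
straightedge [(0.97, array([328., 216.])), (0.84, array([363., 252.])), (0.71, array([396., 226.])), (0.19, array([246., 234.]))]
grip_rib [(0.76, array([328., 214.])), (0.74, array([441., 272.])), (0.71, array([362., 249.])), (0.7, array([395., 227.]))]
green_rack [(0.84, array([214., 190.]))]
red_rack [(0.8, array([244., 234.])), (0.32, array([362., 247.]))]
console [(0.69, array([345., 268.]))]
top 48.862698760332435 280.16392571269427 209.1915261460857
[[ 0.04643354 -0.998911   -0.00455509]
 [-0.97894469 -0.04459709 -0.19919434]
 [ 0.19877427  0.01370848 -0.97994942]] [-0.01459262  0.48366946  1.57819328]
straightedge [(0.79, array([256., 253.])), (0.72, array([138., 262.])), (0.65, array([195., 284.])), (0.56, array([192., 219.]))]
grip_rib [(0.95, array([196., 287.])), (0.93, array([256., 249.])), (0.87, array([136., 265.])), (0.79, array([196., 214.])), (0.67
[... 299 characters left out ...]
 []
red_rack []
console []
{'time': 0.9, 'joints': array([ 1.32107104,  0.32098477, -0.07007542,  1.4505057 ,  0.02261289,
        1.3707676 , -0.0569168 ]), 'dq': array([-0.00137734, -0.00014256, -0.00177926, -0.00036593, -0.00024915,
        0.00035193,  0.0012766 ]), 'effort': array([ 4.60283918e-04, -4.93384874e+01, -3.81298894e-01, -3.14582634e+01,
        1.31636646e-02,  1.29464552e-03,  1.72814373e-05]), 'ee_pos': array([ 0.16946915, -0.62754907,  0.23135537]), 'ee_rot': array([ 3.11417386e+00,  4.13169186e-01, -7.27371689e-05]), 'contact_force': array([-0.13554663,  0.07551882, -1.10794987]), 'moment': array([-0.01429873,  0.03380986, -0.01301541]), 'finger_gap': 0.9991950690721554}
```

View pics/scene0.png

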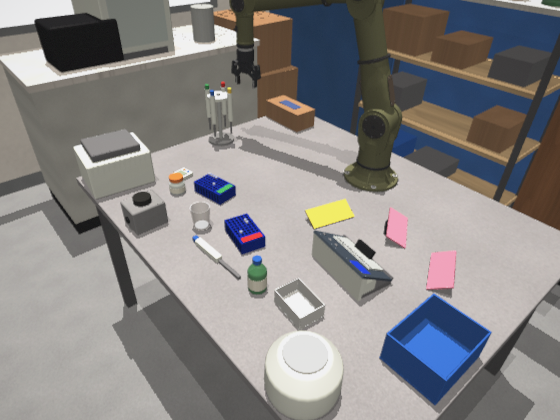

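View pics/top0.png

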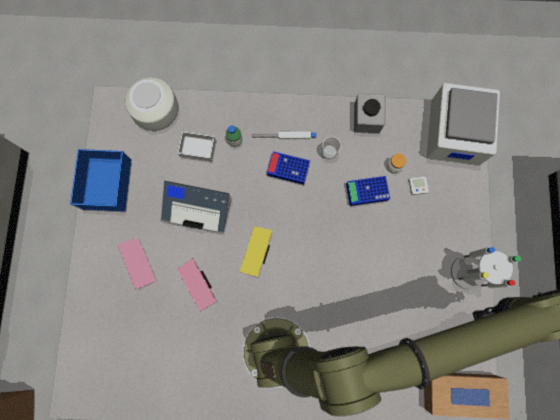

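View pics/wrist0.png

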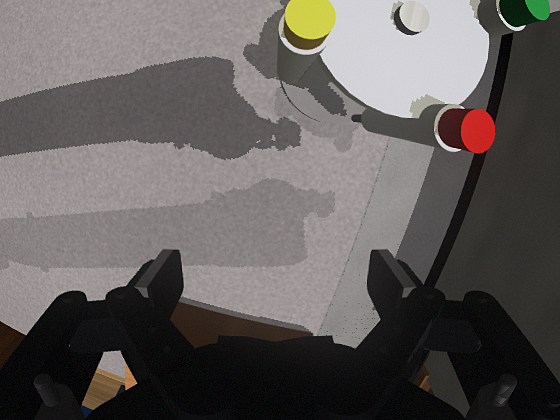

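The top view shows the silver straightedge on the console near (195,216), with its rib near (193,225). The green-tagged rack is at (369,191) and the red-tagged one at (289,168). The pink and yellow blades on the bench are the look-alikes. Next I'll measure the poses.

```bash
cat > m.py <<'E'
from h import *
def rect(P):
    (c,s,a)=cv2.minAreaRect((P[:,:2]*1000).astype(np.float32)); return np.round(c,1),np.round(s,1),round(a,2)
for n in ['top','scene']:
    p=get_image(n); X=cloud(p); print(n)
    im=p['image'].astype(int)
    # bench check
    for (u,v) in ([(330,240),(230,190),(400,230)] if n=='top' else [(280,180),(290,240)]): print('bench',np.round(np.nanmedian(X[v-5:v+6,u-5:u+6].reshape(-1,3),0),4))
    for l in ['green_rack','red_rack']:
        r=finder.masks_of(l,p)[0]; m=cv2.dilate(r['mask'].astype(np.uint8),np.ones((7,7)))>0
        P=X[m]; P=P[np.isfinite(P[:,2])]
        top=P[(P[:,2]>.038)&(P[:,2]<.053)]
        print(l,len(top),'z',np.percentile(top[:,2],[10,50,90]).round(4),rect(top))
        g=m&((im[...,1]>im[...,2]+40)&(im[...,1]>im[...,0]+40) if l[0]=='g' else (im[...,0]>im[...,2]+60)&(im[...,0]>im[...,1]+60))
        T=X[g]; T=T[np.isfinite(T[:,2])]; T=T[T[:,2]>.03]; print(' tag',len(T),np.median(T,0).round(4),rect(T))
    for l in ['straightedge','grip_rib','console']:
        for r in finder.masks_of(l,p):
            P=X[r['mask']]; P=P[np.isfinite(P[:,2])]
            if len(P)>5: print(l,round(r['p'],2),np.round(r['position']),len(P),np.median(P,0).round(4),P.min(0).round(3),P.max(0).round(3))
    print(robot.read_state()['time'])
E
python3 m.py
python3 - <<'E'
import cv2
for n,(x,y,w,h) in {'top':(150,140,260,120),'scene':(180,170,230,130)}.items():
    i=cv2.imread(f'pics/{n}0.png')[y:y+h,x:x+w]
    cv2.imwrite(f'pics/{n}0c.png',cv2.resize(i,None,fx=3,fy=3,interpolation=cv2.INTER_CUBIC))
E
```

```text
top
bench [ 0.3892 -0.1751 -0.0011]
bench [ 5.574e-01  1.923e-01 -2.000e-04]
bench [ 0.4371 -0.4254 -0.0006]Traceback (most recent call last):
  File "m.py", line 10, in <module>
    r=finder.masks_of(l,p)[0]; m=cv2.dilate(r['mask'].astype(np.uint8),np.ones((7,7)))>0
      ~~~~~~~~~~~~~~~~~~~~^^^
IndexError: list index out of range
```

View pics/top0c.png

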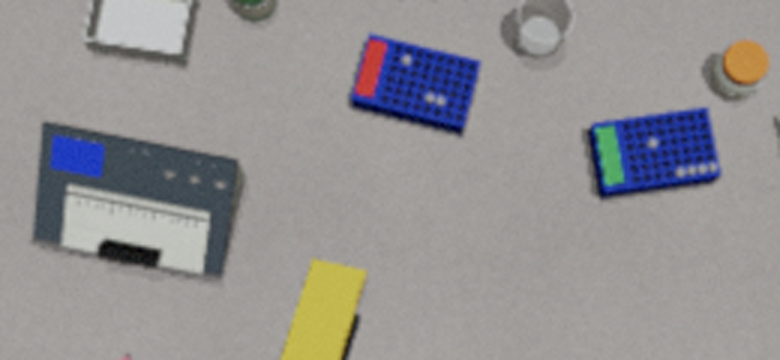

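View pics/scene0c.png

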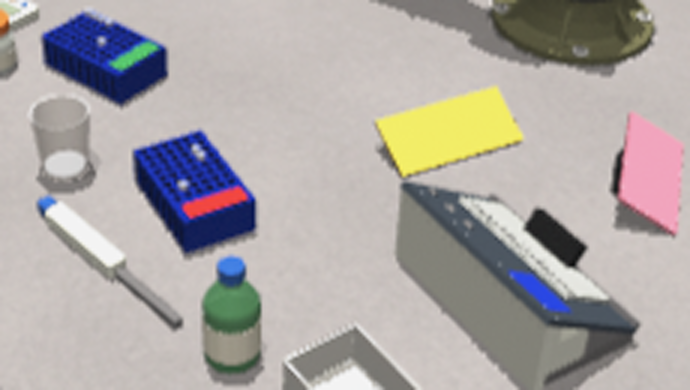

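```bash
cat > m2.py <<'E'
from h import *
from m2f import *
E
cat > m2f.py <<'E'
from h import *
def rect(P):
    (c,s,a)=cv2.minAreaRect((P[:,:2]*1000).astype(np.float32)); return np.round(c,1),np.round(s,1),round(a,2)
E
python3 - <<'E'
from m2f import *
boxes={'top':{'green':(335,170,400,215),'red':(260,140,320,195)},'scene':{'green':(185,165,245,210),'red':(215,205,275,260)}}
sb={'top':(155,175,240,240),'scene':(300,220,400,300)}
for n in ['top','scene']:
    p=np.load(f'{n}0.npy',allow_pickle=True).item(); X=cloud(p); im=p['image'].astype(int); v,u=np.mgrid[0:420,0:560]
    R,G,B=im[...,0],im[...,1],im[...,2]
    for l,(a,b,c,d) in boxes[n].items():
        bx=(u>=a)&(u<c)&(v>=b)&(v<d)&np.isfinite(X[...,2])
        T=X[bx&(X[...,2]>.039)&(X[...,2]<.053)]
        print(n,l,len(T),'z',np.percentile(T[:,2],[10,50,90]).round(4),rect(T))
        t=bx&((G>B+40)&(G>R+40) if l=='green' else (R>B+60)&(R>G+60)); t=X[t]
        print('  tag',np.median(t,0).round(4),rect(t))
    a,b,c,d=sb[n]; bx=(u>=a)&(u<c)&(v>=b)&(v<d)&np.isfinite(X[...,2])
    bl=bx&(im.min(-1)>150)&(X[...,2]>.01)
    rib=bx&(im.max(-1)<45)&(X[...,2]>.02)
    for nm,mm in [('blade',bl),('rib',rib)]:
        P=X[mm]; 
        if len(P)<5: print(nm,len(P)); continue
        c0=np.median(P,0); uu,s,vt=np.linalg.svd(P-P.mean(0),full_matrices=False); print(nm,len(P),c0.round(4),P.mean(0).round(4),'axes',vt.round(3).tolist(),s.round(4))
        print('   ',rect(P), P.min(0).round(3),P.max(0).round(3))
E
```

```text
top green 854 z [0.0408 0.0452 0.0496] (array([ 576.9, -329. ]), array([ 96.5, 200.4]), 16.05)
  tag [ 0.5608 -0.2471  0.0471] (array([ 559.7, -246.5]), array([64.5, 18. ]), 10.47)
top red 831 z [0.0407 0.0447 0.0495] (array([642.2, -15.2]), array([139.8,  88.3]), 78.17)
  tag [0.6542 0.0407 0.048 ] (array([655.7,  41.2]), array([20.3, 66.3]), 77.23)
blade 805 [0.4471 0.3038 0.0513] [0.447  0.3052 0.0509] axes [[-0.161, -0.987, 0.002], [-0.842, 0.137, -0.522], [0.515, -0.086, -0.853]] [1.4908 0.5957 0.14  ]
    (array([432.1, 328.6]), array([311.1, 161.6]), 68.06) [0.373 0.154 0.01 ] [0.565 0.449 0.077]
rib 91 [0.4145 0.3088 0.0596] [0.415  0.3092 0.0595] axes [[-0.147, -0.989, -0.027], [-0.697, 0.084, 0.712], [0.702, -0.123, 0.702]] [0.1792 0.0633 0.0316]
    (array([415.7, 309.6]), array([65.5, 17.9]), 81.78) [0.404 0.277 0.047] [0.427 0.342 0.071]
scene green 480 z [0.041  0.0439 0.0479] (array([ 634.1, -276.9]), array([226.9, 150.3]), 20.84)
  tag [ 0.5627 -0.2449  0.0464] (array([ 562.5, -244.5]), array([65.8, 21.9]), 12.88)
scene red 718 z [0.0414 0.044  0.0468] (array([646.8, -12.3]), array([146.6,  86.6]), 77.37)
  tag [0.6572 0.0417 0.0458] (array([655.7,  40.7]), array([29.1, 70.4]), 78.46)
blade 707 [0.4372 0.3033 0.0412] [0.3912 0.3061 0.0427] axes [[0.989, 0.101, 0.107], [0.095, -0.994, 0.058], [0.112, -0.047, -0.993]] [3.1212 1.1394 0.2728]
    (array([433.4, 320. ]), array([226.5, 469.7]), 75.51) [0.178 0.188 0.012] [0.677 0.437 0.085]
rib 156 [0.4244 0.317  0.0549] [0.4238 0.3165 0.0542] axes [[0.146, 0.989, -0.019], [-0.542, 0.096, 0.835], [0.828, -0.111, 0.55]] [0.2548 0.0896 0.0385]
    (array([420.5, 314.9]), array([70.4, 20.8]), 78.78) [0.406 0.281 0.037] [0.435 0.349 0.065]
```

```bash
cat > fit.py <<'E'
from h import *
from scipy.optimize import minimize
def proj(p,P):
    c=P@p['R'].T+p['t']; return c[:,:2]/c[:,2:]*f_of(p)+[p['cx'],p['cy']]
def box(x,y,yaw,dx,dy,z0,z1):
    c,s=np.cos(yaw),np.sin(yaw); 
    return np.array([[x+c*a*dx/2-s*b*dy/2,y+s*a*dx/2+c*b*dy/2,z] for a in(-1,1) for b in(-1,1) for z in(z0,z1)])
def hullmask(p,P,S=8):
    h=cv2.convexHull(proj(p,P).astype(np.float32))[:,0]
    m=np.zeros((420*1,560*1),np.uint8)
    big=np.zeros((420,560),np.float32)
    x0,y0=h.min(0).astype(int)-2; x1,y1=h.max(0).astype(int)+3
    mm=np.zeros(((y1-y0)*S,(x1-x0)*S),np.uint8)
    cv2.fillConvexPoly(mm,np.round((h-[x0,y0]+.5)*S-.5).astype(np.int32),1)
    big[y0:y1,x0:x1]=mm.reshape(y1-y0,S,x1-x0,S).mean((1,3)); return big
E
python3 - <<'E'
from fit import *
boxes={'top':{'green':(335,170,400,215),'red':(260,140,320,195)},'scene':{'green':(185,165,245,210),'red':(215,205,275,260)}}
ps={n:np.load(f'{n}0.npy',allow_pickle=True).item() for n in boxes}
v,u=np.mgrid[0:420,0:560]
X=cloud(ps['top']); b=(u>440)&(v>235)&(v<300)&(X[...,2]>.05)&(X[...,2]<.5); print('carousel',np.nanmin(X[b],0),np.nanmax(X[b],0))
for l,g in [('green',(.57,-.31,.18)),('red',(.643,-.014,-.2))]:
  def masks(n):
    p=ps[n]; a,b_,c,d=boxes[n][l]; im=p['image'].astype(int); R,G,B=im[...,0],im[...,1],im[...,2]
    m=(u>=a)&(u<c)&(v>=b_)&(v<d)&((B>R+25)&(B>G+25)|((G>R+40)&(G>B+40) if l=='green' else (R>G+60)&(R>B+60)))
    m=cv2.morphologyEx(m.astype(np.uint8),cv2.MORPH_CLOSE,np.ones((5,5)))
    k,lab,st,_=cv2.connectedComponentsWithStats(m); return (lab==1+np.argmax(st[1:,4])).astype(np.float32)
  for ns in (['top'],['scene'],['top','scene']):
    M={n:masks(n) for n in ns}
    def cost(q): return sum(np.abs(hullmask(ps[n],box(q[0],q[1],q[2],.085,.14,0,.045))-M[n]).sum() for n in ns)
    best=min((minimize(cost,np.array(g)+d,method='Nelder-Mead',options=dict(initial_simplex=np.array(g)+d+np.array([[0,0,0],[.01,0,0],[0,.01,0],[0,0,.1]]))) for d in ([0,0,0],[.004,-.004,.05],[-.004,.004,-.05])),key=lambda r:r.fun)
    print(l,ns,best.x.round(4),best.fun.round(1),[M[n].sum() for n in ns])
E
```

```text
carousel [ 0.19802328 -0.71879736  0.05131347] [ 0.35720982 -0.59952682  0.49952557]
green ['top'] [ 0.5733 -0.3038  0.188 ] 56.1 [np.float32(1009.0)]
green ['scene'] [ 0.5713 -0.3027  0.1828] 37.0 [np.float32(828.0)]
green ['top', 'scene'] [ 0.5726 -0.3033  0.1908] 99.4 [np.float32(1009.0), np.float32(828.0)]
red ['top'] [ 0.6458 -0.0157 -0.2118] 60.8 [np.float32(965.0)]
red ['scene'] [ 0.6441 -0.0135 -0.2271] 88.3 [np.float32(1135.0)]
red ['top', 'scene'] [ 0.6447 -0.0148 -0.2268] 160.3 [np.float32(965.0), np.float32(1135.0)]
```

```bash
python3 -m jog '[0,15,4,0,8.5, 0,15,4,0,8.5, 0,15,4,0,8.5, 4,19,4,8,8.5, 8,22,4,16,8.5, 12,25,4,24,8.5, 16,27,4,32,8.5, 20,29,4,40,8.5]'; python3 -m jog '[4,1,0,8,8.5, 7,1,0,16,8.5, 7,1,0,24,8.5, 7,1,0,24,8.5]'
python3 - <<'E'
from h import *
s=robot.read_state(); p=get_image('wrist'); save(p,'w1'); np.save('w1.npy',dict(p=p,s=s),allow_pickle=True); print(s['ee_pos'],s['ee_rot'],s['joints'],s['time']); print(p['T_tool_cam'])
E
```

```text
time: 1.8
ee_pos: [0.3708, -0.3361, 0.272]
ee_rot: [2.779, 1.46, -0.0]
contact_force: [-0.1, -0.6, 0.2]
finger_gap: 0.995
time: 2.2
ee_pos: [0.4402, -0.327, 0.271]
ee_rot: [-2.419, -2.003, -0.0]
contact_force: [-0.3, -0.0, 0.3]
finger_gap: 1.003
[ 0.4401949  -0.32695937  0.27104924] [-2.41944583e+00 -2.00296399e+00 -3.51438443e-04] [ 0.98476427  0.11035751 -0.4256005   1.63285042  0.0456716   1.40886487
  0.36626414] 2.2
[[-3.71891913e-04 -9.64048450e-01 -2.65726263e-01  6.59012921e-02]
 [ 9.99999929e-01 -3.42505004e-04 -1.56930170e-04  9.40980007e-04]
 [ 6.02757121e-05 -2.65726303e-01  9.64048509e-01 -1.42778836e-01]
 [ 0.00000000e+00  0.00000000e+00  0.00000000e+00  1.00000000e+00]]
```

View pics/w1.png

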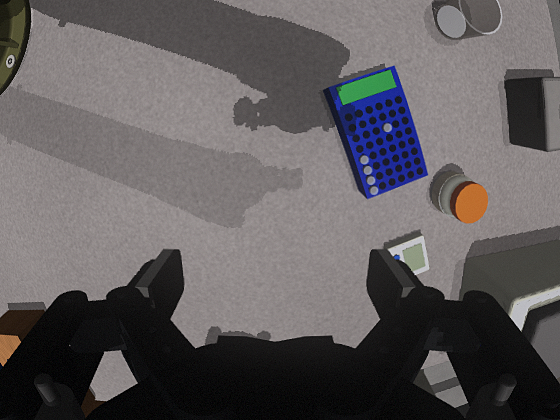

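The wrist view shows the green rack clearly: corners about (325,90), (396,67), (427,176) and (368,197), with the tag near its +y end. I'll refine its pose with a fisheye fit.

```bash
cat >> fit.py <<'E'
from scipy.spatial.transform import Rotation as Ro
def T_wc(s,p):
    T=np.eye(4); T[:3,:3]=Ro.from_rotvec(s['ee_rot']).as_matrix(); T[:3,3]=s['ee_pos']; return T@p['T_tool_cam']
def projw(p,T,P):
    c=(P-T[:3,3])@T[:3,:3]; rr=np.hypot(c[:,0],c[:,1]); th=np.arctan2(rr,c[:,2]); return c[:,:2]/rr[:,None]*(th*f_of(p))[:,None]+[p['cx'],p['cy']]
def cloudw(p,T):
    z=p['z_map']; v,u=np.mgrid[0:420,0:560]; a=u-p['cx'];b=v-p['cy']; r=np.hypot(a,b)+1e-9; t=np.tan(r/f_of(p))
    c=np.stack([a/r*t*z,b/r*t*z,z],-1); X=c@T[:3,:3].T+T[:3,3]; X[z<=0]=np.nan; return X
def hm(uv,S=8):
    h=cv2.convexHull(uv.astype(np.float32))[:,0]; big=np.zeros((420,560),np.float32)
    x0,y0=h.min(0).astype(int)-2; x1,y1=h.max(0).astype(int)+3
    mm=np.zeros(((y1-y0)*S,(x1-x0)*S),np.uint8)
    cv2.fillConvexPoly(mm,np.round((h-[x0,y0]+.5)*S-.5).astype(np.int32),1)
    mm=mm.reshape(y1-y0,S,x1-x0,S).mean((1,3)); 
    a,b,c,d=max(y0,0),min(y1,420),max(x0,0),min(x1,560); big[a:b,c:d]=mm[a-y0:b-y0,c-x0:d-x0]; return big
E
python3 - <<'E'
from fit import *
d=np.load('w1.npy',allow_pickle=True).item(); p,s=d['p'],d['s']; T=T_wc(s,p); X=cloudw(p,T)
print('bench',np.nanmedian(X[150:180,200:260].reshape(-1,3),0))
im=p['image'].astype(int); R,G,B=im[...,0],im[...,1],im[...,2]; v,u=np.mgrid[0:420,0:560]
m=(u>310)&(u<440)&(v>55)&(v<210)&((B>R+25)&(B>G+25)|(G>R+40)&(G>B+40))
m=cv2.morphologyEx(m.astype(np.uint8),cv2.MORPH_CLOSE,np.ones((9,9)))
k,lab,st,_=cv2.connectedComponentsWithStats(m); m=(lab==1+np.argmax(st[1:,4])).astype(np.float32)
t=m.astype(bool)&(X[...,2]>.038); print('rack top z',np.nanmedian(X[t],0))
def cost(q): return np.abs(hm(projw(p,T,box(q[0],q[1],q[2],.085,.14,0,.045)))-m).sum()
g=np.array([.572,-.303,.187])
for e in ([0,0,0],[.004,-.004,.05]):
    r=minimize(cost,g+e,method='Nelder-Mead',options=dict(initial_simplex=g+e+np.array([[0,0,0],[.01,0,0],[0,.01,0],[0,0,.1]]))); print(r.x.round(4),r.fun,m.sum())
E
```

```text
bench [ 3.83538709e-01 -3.14908147e-01  1.69489101e-04]
rack top z [ 0.57015947 -0.30044104  0.04549481]
[ 0.5756 -0.3024  0.1903] 523.921875 8140.0
[ 0.5766 -0.3025  0.2028] 549.625 8140.0
```

```bash
python3 -m jog '[-0.5,5,0,0,8.5, -1,10,0,0,8.5, -1,15,0,0,8.5, -1,20,0,0,8.5, -1,25,0,0,8.5, -1,30,0,0,8.5, -1,35,0,0,8.5, -1,40,0,0,8.5]'; python3 -m jog '[0,5,0,-5,8.5, 0,10,0,-11,8.5, -0.5,15,0,-19,8.5, -0.5,20,0,-19,8.5, -1,25,0,-19,8.5, -1,25,0,-19,8.5, -1,25,0,-19,8.5]'
python3 - <<'E'
from h import *
s=robot.read_state(); p=get_image('wrist'); save(p,'w2'); np.save('w2.npy',dict(p=p,s=s),allow_pickle=True); print(s['ee_pos'],s['ee_rot'],s['joints'],s['time'])
E
```

```text
time: 3.05
ee_pos: [0.4289, 0.073, 0.2717]
ee_rot: [2.426, 1.992, -0.0]
contact_force: [0.9, -0.7, 0.2]
finger_gap: 0.991
time: 3.75
ee_pos: [0.4181, 0.3242, 0.271]
ee_rot: [-2.715, -1.575, 0.002]
contact_force: [-0.5, 0.1, -0.4]
finger_gap: 0.999
[0.41805738 0.32420406 0.27099424] [-2.71514240e+00 -1.57483838e+00  1.51215597e-03] [ 0.43290085  0.20480934 -1.27013712  1.65800439  0.19464593  1.42499698
 -1.37945702] 3.75
```

View pics/w2.png

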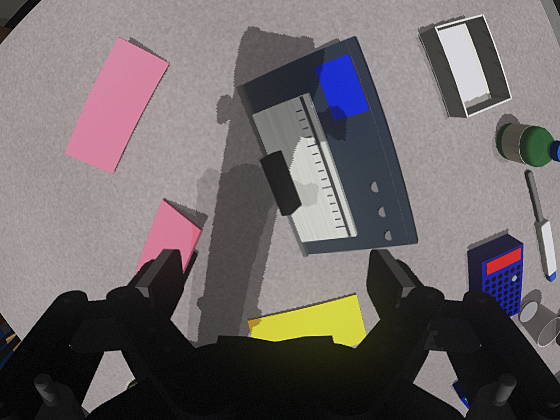

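Run:
```python
from fit import *
d=np.load('w2.npy',allow_pickle=True).item(); p,s=d['p'],d['s']; T=T_wc(s,p); X=cloudw(p,T)
im=p['image'].astype(int); v,u=np.mgrid[0:420,0:560]
bx=(u>235)&(u<370)&(v>80)&(v<265)
ribm=bx&(im.max(-1)<40)&(u<305)&(v>140)&(v<222)
k,lab,st,_=cv2.connectedComponentsWithStats(ribm.astype(np.uint8)); ribm=lab==1+np.argmax(st[1:,4])
poly=np.zeros((420,560),np.uint8); cv2.fillConvexPoly(poly,np.array([[256,116],[303,98],[350,233],[308,248]]),1)
bl=poly.astype(bool)&~cv2.dilate(ribm.astype(np.uint8),np.ones((7,7))).astype(bool)&(im.min(-1)>120)
P=X[bl]; P=P[np.isfinite(P[:,2])]
for i in range(4):
    c=P.mean(0); vt=np.linalg.svd(P-c,full_matrices=False)[2]; n=vt[2]*np.sign(vt[2,2]); r=(P-c)@n; P=P[abs(r)<2.5*r.std()+1e-4]
print('plane n',n.round(4),'tilt',np.arccos(n[2]),'dir',np.degrees(np.arctan2(-n[1],-n[0])),'c',c.round(4),r.std())
Q=X[ribm]; Q=Q[np.isfinite(Q[:,2])]; h=(Q-c)@n; print('rib h',np.percentile(h,[5,25,50,75,95]).round(4))
top=Q[h>.024]; print('rib top mean',top.mean(0).round(4),len(top))
def pts(q,a):
    R=(Ro.from_euler('z',q[3])*Ro.from_euler('y',-.55)).as_matrix(); return q[:3]+np.array(a)@R.T
def bxp(x0,x1,y0,y1,z0,z1): return [[x,y,z] for x in(x0,x1) for y in(y0,y1) for z in (z0,z1)]
ribB=bxp(-.031,-.017,-.035,.035,.006,.034); blB=bxp(-.038,.038,-.085,.085,0,.006)
bright=(bx&(im.min(-1)>120)&(np.abs((X-c)@n)<.006)).astype(np.uint8)
bright=cv2.morphologyEx(bright|ribm.astype(np.uint8),cv2.MORPH_CLOSE,np.ones((9,9)))
k,lab,st,_=cv2.connectedComponentsWithStats(bright); B=(lab==1+np.argmax(st[1:,4])).astype(np.float32)
cv2.imwrite('pics/mask.png',np.hstack([B*255,ribm*255.]))
def cost(q):
    rm=hm(projw(p,T,pts(q,ribB))); bm=np.maximum(hm(projw(p,T,pts(q,blB))),rm)
    z=(c-pts(q,[[0,0,.006]])[0])@n
    return np.abs(rm-ribm).sum()*2+np.abs(bm-B).sum()+(z/.0005)**2
R0=(Ro.from_euler('z',-.16)*Ro.from_euler('y',-.55)).as_matrix()
for y0 in(-.16,-.12,-.2):
    g=np.array([*(top.mean(0)-R0@[-.024,0,.034]),y0])
    r=minimize(cost,g,method='Nelder-Mead',options=dict(maxiter=600,initial_simplex=g+np.vstack([np.zeros(4),np.diag([.01,.01,.01,.08])])))
    print(r.x.round(4),r.fun,ribm.sum(),B.sum(),'ribtop',pts(r.x,[[-.024,0,.034]])[0].round(4),'rear low',pts(r.x,[[-.038,0,0]])[0].round(4))
```

```text
plane n [-0.5175  0.0806  0.8519] tilt 0.5512728045959757 dir -8.857256476811083 c [0.447  0.2919 0.052 ] 0.0006401757215987503
rib h [0.0046 0.0161 0.0269 0.0282 0.029 ]
rib top mean [0.414  0.3184 0.0622] 534
[ 0.4497  0.3046  0.0437 -0.1566] 1763.44450770741 936 8534.0 ribtop [0.412  0.3106 0.0601] rear low [0.4177 0.3097 0.0238]
[ 0.4498  0.3048  0.0445 -0.1542] 1771.5962683872867 936 8534.0 ribtop [0.412  0.3107 0.0609] rear low [0.4177 0.3098 0.0246]
[ 0.4497  0.3045  0.0432 -0.1559] 1758.2438266486874 936 8534.0 ribtop [0.4119 0.3104 0.0597] rear low [0.4177 0.3095 0.0234][ WARN:0@0.781] global loadsave.cpp:1063 imwrite_ Unsupported depth image for selected encoder is fallbacked to CV_8U.
```

View pics/mask.png

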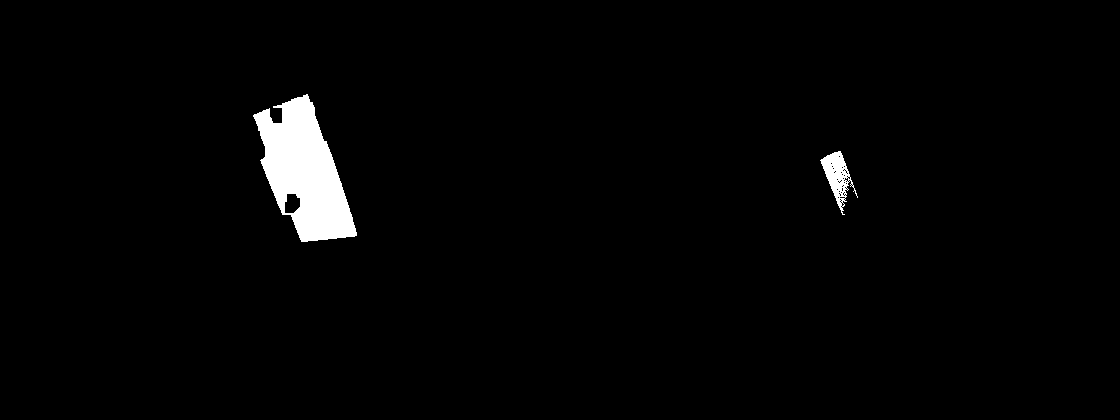

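```bash
cat > sfit.py <<'E'
from fit import *
def sfit(d):
    p,s=d['p'],d['s']; T=T_wc(s,p); X=cloudw(p,T); im=p['image'].astype(int); v,u=np.mgrid[0:420,0:560]
    n=np.array([-.5175,.0806,.8519]); c=np.array([.447,.2919,.052]); h=(X-c)@n
    near=(np.abs(X-[.44,.305,.05])<[.07,.12,.05]).all(-1)
    L=im.max(-1)
    rib=near&(h>.012)&(L<75)
    rib=cv2.morphologyEx(rib.astype(np.uint8),cv2.MORPH_CLOSE,np.ones((3,3)))
    k,lab,st,_=cv2.connectedComponentsWithStats(rib); rib=lab==1+np.argmax(st[1:,4])
    bl=(near&(np.abs(h)<.008)&(L>110)&((im.max(-1)-im.min(-1))<60)).astype(np.uint8)|rib.astype(np.uint8)
    bl=cv2.morphologyEx(cv2.morphologyEx(bl,cv2.MORPH_CLOSE,np.ones((11,11))),cv2.MORPH_OPEN,np.ones((5,5)))
    k,lab,st,_=cv2.connectedComponentsWithStats(bl); B=lab==1+np.argmax(st[1:,4])
    def pts(q,a):
        R=(Ro.from_euler('z',q[3])*Ro.from_euler('y',-.55)).as_matrix(); return q[:3]+np.array(a)@R.T
    bxp=lambda x0,x1,y0,y1,z0,z1:[[x,y,z] for x in(x0,x1) for y in(y0,y1) for z in (z0,z1)]
    ribB=bxp(-.031,-.017,-.035,.035,.018,.034); blB=bxp(-.038,.038,-.085,.085,0.003,.006)
    def cost(q):
        rm=hm(projw(p,T,pts(q,ribB))); bm=np.maximum(hm(projw(p,T,pts(q,blB))),rm)
        z=(c-pts(q,[[0,0,.006]])[0])@n
        return np.abs(rm-rib).sum()*2+np.abs(bm-B).sum()+(z/.0005)**2
    rs=[]
    for y0 in(-.16,-.12,-.2):
        g=np.array([.45,.305,.0437,y0]); rs.append(minimize(cost,g,method='Nelder-Mead',options=dict(maxiter=600,initial_simplex=g+np.vstack([np.zeros(4),np.diag([.01,.01,.01,.08])]))))
    r=min(rs,key=lambda r:r.fun)
    print(r.x.round(4),r.fun,rib.sum(),B.sum(),'ribtop',pts(r.x,[[-.024,0,.034]])[0].round(4),'rear low',pts(r.x,[[-.038,0,0]])[0].round(4))
    o=p['image'][...,::-1].copy()
    o[rib^cv2.erode(rib.astype(np.uint8),np.ones((3,3))).astype(bool)]=(0,255,0); o[B^cv2.erode(B.astype(np.uint8),np.ones((3,3))).astype(bool)]=(0,255,0)
    for bb in (ribB,blB): cv2.polylines(o,[np.round(cv2.convexHull(projw(p,T,pts(r.x,bb)).astype(np.float32))).astype(np.int32)],True,(0,0,255),1)
    return o,r.x
E
python3 - <<'E'
from sfit import *
o,x=sfit(np.load('w2.npy',allow_pickle=True).item()); cv2.imwrite('pics/w2f.png',cv2.resize(o[70:280,210:390],None,fx=3,fy=2.8))
E
```

```text
[ 0.45    0.3051  0.0461 -0.156 ] 528.5563539794626 1127 9214 ribtop [0.4122 0.311  0.0625] rear low [0.418  0.3101 0.0262]
```

View pics/w2f.png

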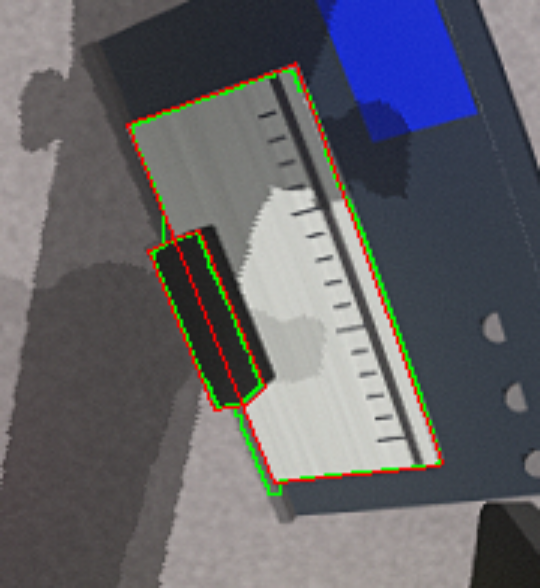

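The fitted outlines match the picture. The rib top is at (0.412, 0.311, 0.0625), yaw -8.9°, and the rear edge is at z 0.026, which agrees with a blade resting on the ledge. Now I'll approach it.

```bash
python3 -m jog '[-0.1,-1.4,-4,8,8.5, -0.1,-1.4,-8,16,7, -0.1,-1.4,-12,21,5, -0.1,-1.4,-16,21,3.5, -0.1,-1.4,-17,21,3.5, -0.1,-1.4,-17,21,3.5]'
python3 - <<'E'
from h import *
s=robot.read_state(); p=get_image('wrist'); save(p,'w3'); np.save('w3.npy',dict(p=p,s=s),allow_pickle=True); print(s['ee_pos'],s['ee_rot'],np.degrees(2*np.arctan2(s['ee_rot'][1],s['ee_rot'][0])),s['joints'],s['time'],s['finger_gap'])
from sfit import *
o,x=sfit(dict(p=p,s=s)); cv2.imwrite('pics/w3f.png',o)
E
```

```text
time: 4.4
ee_pos: [0.4186, 0.3055, 0.1007]
ee_rot: [2.389, 2.038, -0.004]
contact_force: [-0.2, 0.3, 0.7]
finger_gap: 0.412
[0.41864129 0.30550005 0.10069199] [ 2.38924554  2.0376559  -0.00431407] 80.91806919293774 [ 0.35619077  0.38417213 -1.20072117  1.89830684  0.3973145   1.13312138
 -1.15389894] 4.4 0.4120436117735996
[ 0.4499  0.3059  0.0464 -0.1556] 5332.254981251745 3707 25691 ribtop [0.4122 0.3119 0.0629] rear low [0.4179 0.311  0.0266]
```

View pics/w3f.png

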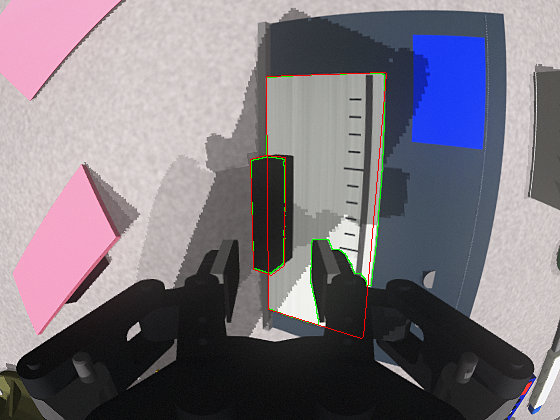

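```bash
python3 -m jog '[-0.1,0.5,-2,0,3.4, -0.1,0.5,-3.5,0,3.4, -0.1,0.5,-4.2,0,3.4, -0.1,0.5,-4.6,0,3.4, -0.1,0.5,-4.6,0,3.4]'
python3 - <<'E'
from h import *
s=robot.read_state(); p=get_image('wrist'); save(p,'w4'); print(s['ee_pos'],s['contact_force'],s['finger_gap'])
p=get_image('scene'); cv2.imwrite('pics/s4.png',cv2.resize(p['image'][150:300,260:440,::-1],None,fx=4,fy=4))
E
```

```text
time: 4.95
ee_pos: [0.4176, 0.3128, 0.0555]
ee_rot: [2.387, 2.042, -0.0]
contact_force: [0.5, 0.3, 0.2]
finger_gap: 0.396
[0.41763543 0.31282981 0.05549701] [0.46425605 0.29795977 0.15765713] 0.39645040355699795
```

View pics/w4.png

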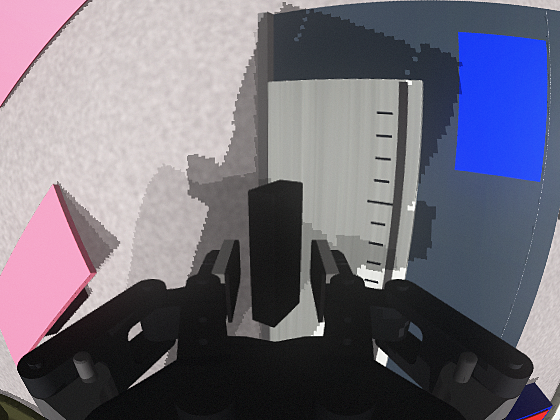

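View pics/s4.png

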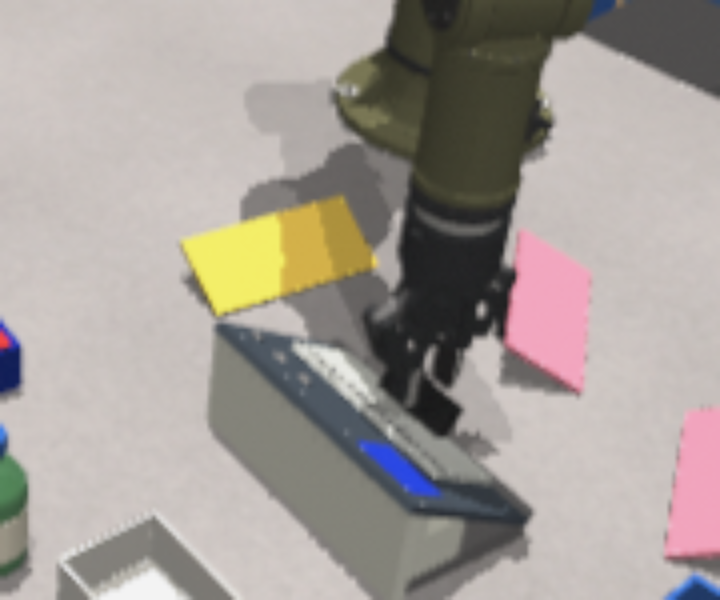

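The rib stands between the pads and parallel to them in the wrist view, at about column 275. I'll lower slightly and close.

```bash
python3 -m jog '[0,-0.1,-0.4,0,3, 0,-0.1,-0.4,0,2.2, 0,-0.1,-0.4,0,1.6, 0,-0.1,-0.4,0,1, 0,-0.1,-0.4,0,1, 0,-0.1,-0.4,0,1]'
python3 - <<'E'
from h import *
s=robot.read_state(); p=get_image('wrist'); save(p,'w5'); print(s['ee_pos'],s['contact_force'],s['moment'],s['finger_gap'])
E
```

```text
time: 5.65
ee_pos: [0.4152, 0.3123, 0.0517]
ee_rot: [-2.385, -2.044, 0.005]
contact_force: [-7.0, -1.3, 7.4]
finger_gap: 0.196
[0.41520868 0.3123241  0.05171715] [-7.01342704 -1.27994197  7.42129234] [-0.36902889  1.17786082  0.00397764] 0.195593884415379
```

View pics/w5.png

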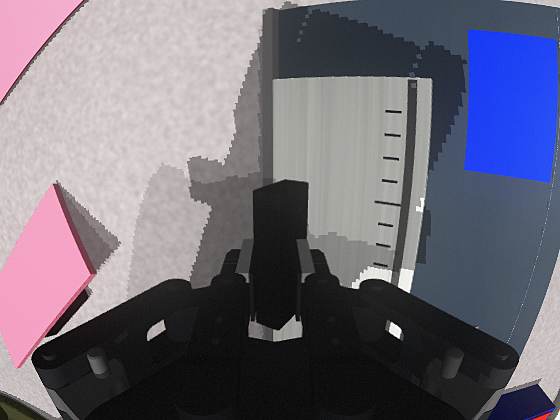

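```bash
python3 -m jog '[0,0,0.4,0,0.5, 0,0,0.8,0,0.5, 0,0,1.2,0,0.5, 0,0,1.6,0,0.5, 0,0,2.0,0,0.5, 0,0,2.5,0,0.5, 0,0,3,0,0.5, 0,0,3,0,0.5]'
python3 - <<'E'
from h import *
s=robot.read_state(); p=get_image('wrist'); save(p,'w6'); print(s['ee_pos'],s['contact_force'],s['moment'],s['finger_gap'])
E
```

```text
time: 6.5
ee_pos: [0.4186, 0.3118, 0.0819]
ee_rot: [2.387, 2.041, 0.003]
contact_force: [0.2, 1.4, -3.3]
finger_gap: 0.149
[0.41857139 0.31180732 0.0819483 ] [ 0.16912809  1.36918128 -3.27737371] [0.01580506 0.0459664  0.03187832] 0.14928904959587064
```

View pics/w6.png

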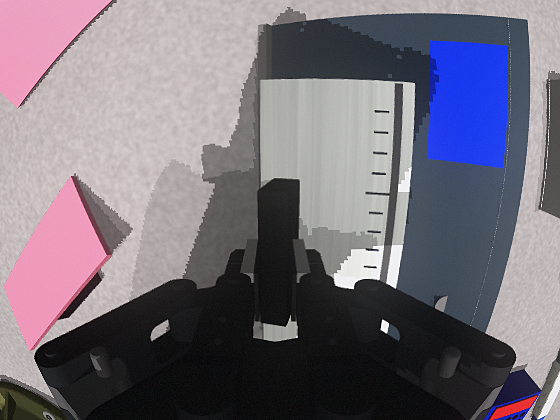

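```bash
python3 -m jog '[0,0,3,0,0.5, 0,0,7,0,0.5, -1,-2,10,0,0.5, -1,-5,11,0,0.5, -1,-9,11,0,0.5, 0,-13,11,0,0.5, 0,-17,11,0,0.5, 0,-17,11,0,0.5]'
cat > held.py <<'E'
from fit import *
s=robot.read_state(); p=get_image('wrist'); save(p,'wh%d'%int(s['time']*100)); np.save('wh.npy',dict(p=p,s=s),allow_pickle=True)
T=T_wc(s,p); X=cloudw(p,T); tcp=s['ee_pos']; im=p['image'].astype(int)
yaw=2*np.arctan2(s['ee_rot'][1],s['ee_rot'][0])-np.pi/2
yaw=(yaw+np.pi/2)%np.pi-np.pi/2
print('pic','wh%d'%int(s['time']*100),'tcp',tcp.round(4),'yaw deg',np.degrees(yaw).round(2),'F',s['contact_force'].round(2),'gap',s['finger_gap'].round(3),'t',s['time'])
c,sn=np.cos(yaw),np.sin(yaw); D=X-tcp; L=np.stack([c*D[...,0]+sn*D[...,1],-sn*D[...,0]+c*D[...,1],D[...,2]],-1)
m=(L[...,0]>-.02)&(L[...,0]<.08)&(L[...,1]>-.01)&(L[...,1]<.12)&(L[...,2]>-.045)&(L[...,2]<-.001)&(im.min(-1)>90)
P=L[m]; 
for i in range(4):
    c0=P.mean(0); vt=np.linalg.svd(P-c0,full_matrices=False)[2]; n=vt[2]*np.sign(vt[2,2]); r=(P-c0)@n; P=P[abs(r)<2.5*r.std()+1e-4]
print('blade top plane in tool-yaw frame n',n.round(4),'z at x=0,y=0:',(c0[2]+(n[0]*c0[0]+n[1]*c0[1])/n[2]).round(4),'rms',r.std().round(4), 'n',len(P))
print('rect',[np.round(q,4) for q in cv2.minAreaRect((P[:,:2]*1000).astype(np.float32))],P.min(0).round(4),P.max(0).round(4))
E
python3 held.py
```

```text
time: 7.35
ee_pos: [0.418, 0.1344, 0.1911]
ee_rot: [2.394, 2.026, -0.005]
contact_force: [-0.1, -0.2, -2.3]
finger_gap: 0.135Traceback (most recent call last):
  File "held.py", line 6, in <module>
    print('pic','wh%d'%int(s['time']*100),'tcp',tcp.round(4),'yaw deg',np.degrees(yaw).round(2),'F',s['contact_force'].round(2),'gap',s['finger_gap'].round(3),'t',s['time'])
                                                                                                                                      ^^^^^^^^^^^^^^^^^^^^^
AttributeError: 'float' object has no attribute 'round'
```

```bash
sed -i "s/s\['finger_gap'\].round(3)/round(s['finger_gap'],3)/" held.py; python3 held.py; ls pics|grep wh; cp pics/$(ls -t pics|head -1) pics/whA.png
```

```text
pic wh740 tcp [0.4178 0.1382 0.1912] yaw deg -9.3 F [ 0.88  0.66 -2.59] gap 0.14 t 7.4
blade top plane in tool-yaw frame n [-0.0853  0.0028  0.9964] z at x=0,y=0: -0.0212 rms 0.0006 n 20924
rect [array([27.235 , 36.7639]), array([93.5042, 76.0901]), np.float64(89.9159)] [-0.0108 -0.01   -0.0239] [ 0.0653  0.0836 -0.0144]
wh735.png
wh740.png
```

View pics/whA.png

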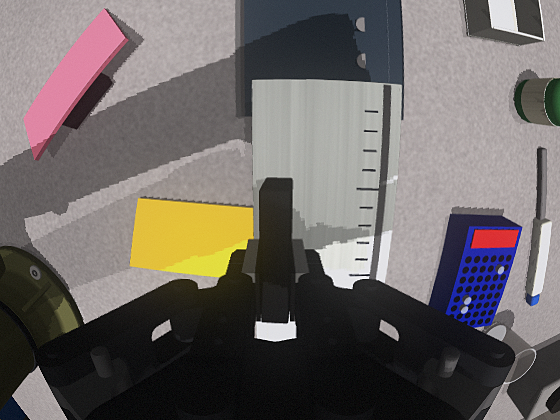

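```bash
python3 -m jog '[0,-4,0,0,0.5, 0,-9,0,3,0.5, 0.5,-14,-1,6,0.5, 1,-19,-2,9,0.5, 1.5,-24,-3,12,0.5, 2,-29,-4,15,0.5, 2,-34,-5,18,0.5, 2.4,-38,-6,20,0.5]'; python3 -m jog '[0.2,-4,-2,0,0.5, 0.4,-7,-4,0,0.5, 0.4,-8.3,-5,0,0.5, 0.4,-8.3,-5,0,0.5, 0.4,-8.3,-5,0,0.5]'; python3 held.py;  cp pics/$(ls -t pics|head -1) pics/whB.png
```

```text
time: 8.25
ee_pos: [0.4424, -0.2388, 0.1305]
ee_rot: [-1.991, -2.43, -0.001]
contact_force: [0.2, 0.1, -1.7]
finger_gap: 0.134
time: 8.75
ee_pos: [0.4467, -0.3186, 0.0814]
ee_rot: [-1.992, -2.428, -0.003]
contact_force: [1.1, 0.7, -2.0]
finger_gap: 0.136
pic wh875 tcp [ 0.4467 -0.3186  0.0814] yaw deg 11.26 F [ 1.12  0.71 -2.  ] gap 0.136 t 8.75
blade top plane in tool-yaw frame n [-0.0838 -0.0023  0.9965] z at x=0,y=0: -0.0212 rms 0.0006 n 20927
rect [array([26.3906, 36.7651]), array([76.099 , 93.4893]), np.float64(0.0021)] [-0.0117 -0.01   -0.0235] [ 0.0644  0.0835 -0.0142]
```

View pics/whB.png

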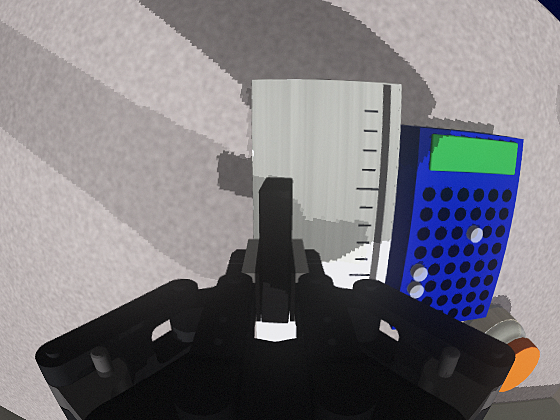

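```bash
cat > rk.py <<'E'
from fit import *
d=np.load('wh.npy',allow_pickle=True).item(); p,s=d['p'],d['s']; T=T_wc(s,p); X=cloudw(p,T)
im=p['image'].astype(int); R,G,B=im[...,0],im[...,1],im[...,2]
sel=((B>R+20)&(B>G+20)|(G>R+40)&(G>B+40))&(np.abs(X-[.573,-.303,.03])<[.09,.12,.04]).all(-1)
top=X[sel&(X[...,2]>.041)&(X[...,2]<.047)]; print(len(top),np.median(top[:,2]))
P=top[:,:2]
# front edge: project on coarse axes, take min x per y bin
def edge(a):
    c,sn=np.cos(a),np.sin(a); lx=P@[c,sn]; ly=P@[-sn,c]; bins=np.arange(ly.min()+.005,ly.max()-.005,.005); e=[]
    for b in bins:
        k=(ly>=b)&(ly<b+.005)
        if k.sum()>15: e.append([b+.0025,np.percentile(lx[k],1)])
    e=np.array(e); 
    for i in range(3):
        q=np.polyfit(e[:,0],e[:,1],1); r=e[:,1]-np.polyval(q,e[:,0]); e=e[abs(r)<2*r.std()+.0003]
    return a-np.arctan(q[0]),q,r.std(),np.percentile(ly,[.3,99.7]),len(e)
a=.188
for i in range(3): a,q,rs,ext,n=edge(a)
print('yaw',a,np.degrees(a),'front lx',q,'rms',rs,n,'ly ext',ext)
c,sn=np.cos(a),np.sin(a)
fm=q[1]*np.array([c,sn])+(ext[1]-.07)*np.array([-sn,c]); print('front mid if +y end true',fm.round(4))
tc=s['ee_pos'][:2]; print('TCP in rack axes: gap x',q[1]-tc@[c,sn],' y from rack mid',tc@[-sn,c]-(ext[1]-.07))
E
python3 rk.py
```

```text
12737 0.04524558306423743
yaw 0.19754068204961858 11.318247363578845 front lx [0.03652019 0.46018189] rms 0.0009520301197917198 22 ly ext [-0.49707434 -0.35662572]
front mid if +y end true [ 0.535 -0.328]
TCP in rack axes: gap x 0.08474205004486618  y from rack mid 0.026550487447013438
```

Run:
```python
exec(open('rk.py').read().split('a=.188')[0])
for a in np.radians([9,10,10.5,11,11.5,12,13]):
    b,q,rs,ext,n=edge(a); c,sn=np.cos(a),np.sin(a); ym=ext.mean()
    print(np.degrees(a).round(2),'->',np.degrees(b).round(2),'slope',q[0].round(4),'rms',rs.round(4),'ext',ext.round(4),(ext[1]-ext[0]).round(4),'front at mid',np.polyval(q,ym).round(4),'tcp',(s['ee_pos'][:2]@[c,sn]).round(4),(s['ee_pos'][:2]@[-sn,c]).round(4))
print([np.round(x,2) for x in cv2.minAreaRect((P*1000).astype(np.float32))])
o=p['image'][...,::-1].copy(); k=sel&(X[...,2]>.041)&(X[...,2]<.047); o[k]=(0,255,255); cv2.imwrite('pics/rk.png',o)
```

```text
12737 0.04524558306423743
9.0 -> 14.27 slope -0.0922 rms 0.0039 ext [-0.4567 -0.3187] 0.138 front at mid 0.4775 tcp 0.3913 -0.3846
10.0 -> 14.18 slope -0.0731 rms 0.0038 ext [-0.4662 -0.3279] 0.1383 front at mid 0.4707 tcp 0.3845 -0.3913
10.5 -> 14.29 slope -0.0663 rms 0.0039 ext [-0.4708 -0.3324] 0.1384 front at mid 0.4673 tcp 0.3811 -0.3947
11.0 -> 14.35 slope -0.0586 rms 0.0039 ext [-0.4753 -0.3368] 0.1385 front at mid 0.4638 tcp 0.3777 -0.398
11.5 -> 14.94 slope -0.0601 rms 0.0046 ext [-0.4798 -0.341 ] 0.1388 front at mid 0.4605 tcp 0.3742 -0.4013
12.0 -> 13.02 slope -0.0179 rms 0.0028 ext [-0.4844 -0.3451] 0.1392 front at mid 0.4559 tcp 0.3707 -0.4045
13.0 -> 11.35 slope 0.0287 rms 0.0009 ext [-0.4934 -0.3533] 0.1401 front at mid 0.4477 tcp 0.3635 -0.4109
[array([ 572.77, -302.91]), array([ 87.47, 140.64]), np.float64(10.39)]
```

View pics/rk.png

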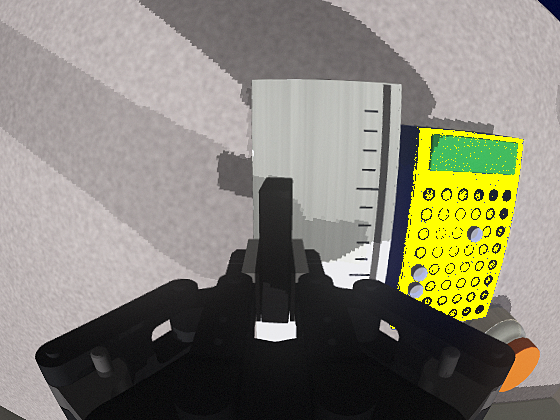

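```bash
python3 -m jog '[0.1,-0.6,-1.5,-0.6,0.5, 0.1,-0.6,-3,-0.6,0.5, 0.1,-0.6,-4.4,-0.6,0.5, 0.1,-0.6,-5,-0.6,0.5, 0.1,-0.6,-5.2,-0.6,0.5, 0.1,-0.6,-5.2,-0.6,0.5]'; python3 held.py
```

```text
time: 9.4
ee_pos: [0.4465, -0.3268, 0.0291]
ee_rot: [-2.008, -2.416, -0.0]
contact_force: [0.1, 0.5, -2.5]
finger_gap: 0.138
pic wh940 tcp [ 0.4465 -0.3268  0.0291] yaw deg 10.53 F [ 0.06  0.51 -2.5 ] gap 0.138 t 9.4
blade top plane in tool-yaw frame n [-0.0248  0.1058  0.9941] z at x=0,y=0: -0.0169 rms 0.0035 n 35548
rect [array([29.9974, 55.0011]), array([129.9905,  99.993 ]), np.float64(89.9946)] [-0.02   -0.01   -0.0316] [ 0.08    0.12   -0.0109]
```

```bash
python3 -m jog '[0,0,-0.1,0,0.5, 0,0,-0.1,0,0.5, 0,0,-0.2,0,0.5, 0,0,-0.2,0,0.5]';python3 -m jog '[0,0,-0.1,0,0.5, 0,0,-0.1,0,0.5]'
```

```text
time: 9.85
ee_pos: [0.4469, -0.3273, 0.0282]
ee_rot: [2.008, 2.415, -0.0]
contact_force: [-0.7, -0.0, 3.9]
finger_gap: 0.136
time: 10.05
ee_pos: [0.4472, -0.3273, 0.028]
ee_rot: [2.007, 2.415, -0.001]
contact_force: [-3.1, 2.6, 9.5]
finger_gap: 0.142
```

Contact was felt, so I'll release to let the blade settle flat, then lower around the rib.

```bash
python3 -m jog '[0,0,0.1,0,1.6, 0,0,0.2,0,2.2, 0,0,0.2,0,3, 0,0,0.2,0,3, 0,0,-0.5,0,3, 0,0,-1,0,3, 0,0,-1,0,3]'; python3 held.py;  cp pics/$(ls -t pics|head -1) pics/whC.png
```

```text
time: 10.75
ee_pos: [0.4457, -0.3265, 0.0151]
ee_rot: [-2.007, -2.414, -0.0]
contact_force: [-0.5, -0.1, 0.5]
finger_gap: 0.354
pic wh1075 tcp [ 0.4457 -0.3265  0.0151] yaw deg 10.52 F [-0.49 -0.1   0.54] gap 0.354 t 10.75
blade top plane in tool-yaw frame n [0.0179 0.0597 0.9981] z at x=0,y=0: -0.0073 rms 0.0023 n 41387
rect [array([30.0001, 54.9997]), array([ 99.9978, 129.9951]), np.float64(0.0018)] [-0.02   -0.01   -0.0175] [ 0.08    0.12   -0.0049]
```

View pics/whC.png

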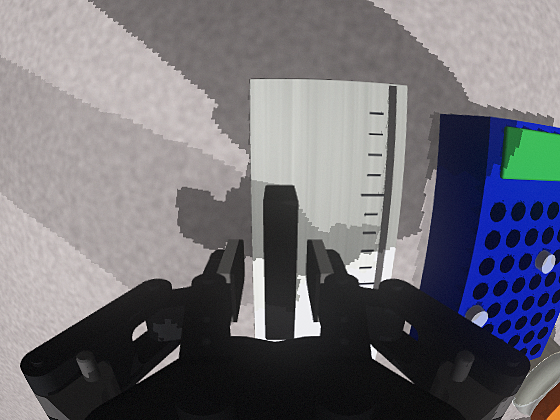

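```bash
cat > rel.py <<'E'
from fit import *
import sys
d=np.load('wh.npy',allow_pickle=True).item(); p,s=d['p'],d['s']; T=T_wc(s,p); X=cloudw(p,T)
im=p['image'].astype(int); R,G,B=im[...,0],im[...,1],im[...,2]; v,u=np.mgrid[0:420,0:560]
a=.186; c,sn=np.cos(a),np.sin(a); W=np.stack([c*X[...,0]+sn*X[...,1],-sn*X[...,0]+c*X[...,1],X[...,2]],-1)-[.464,-.4046,0]  # rack-front frame
bench=W[(W[...,0]<-.11)&(W[...,0]>-.2)&(abs(W[...,1])<.1)&(v<240)]; zb=np.nanmedian(bench[:,2]); print('bench z',zb)
bl=(W[...,2]-zb>.0035)&(W[...,2]-zb<.009)&(abs(W[...,1])<.12)&(W[...,0]>-.12)&(W[...,0]<.03)&(im.max(-1)>90)&(np.ptp(im,-1)<40)
bl=cv2.morphologyEx(bl.astype(np.uint8),cv2.MORPH_OPEN,np.ones((5,5)));k,lab,st,_=cv2.connectedComponentsWithStats(bl); bl=lab==1+np.argmax(st[1:,4])
P=W[bl]
e=[]
for b in np.arange(.0,.08,.005):
    k=(P[:,1]>=b)&(P[:,1]<b+.005)
    if k.sum()>20: e.append([b+.0025,np.percentile(P[k,0],99),np.percentile(P[k,0],1)])
e=np.array(e)
for j,nm in((1,'work'),(2,'rear')):
    q=np.polyfit(e[:,0],e[:,j],1); print(nm,'slope deg',np.degrees(-np.arctan(q[0])).round(2),'x at y=0',(q[1]*1000).round(1),'rms',np.std(e[:,j]-np.polyval(q,e[:,0])).round(5))
print('blade +y end',np.percentile(P[:,1],99.7).round(4),'(85 if centred)')
rk=((B>R+20)&(B>G+20)|(G>R+40)&(G>B+40))&(abs(W[...,1])<.1)&(W[...,0]>-.02)&(W[...,0]<.12)&(W[...,2]<.05)&(W[...,2]>.008)
F=W[rk&(W[...,2]<.036)&(W[...,0]<.015)]
if len(F)>50:
    q=np.polyfit(F[:,1],F[:,0],1); print('rack front face: slope deg',np.degrees(-np.arctan(q[0])).round(2),'x at 0 mm',(q[1]*1000).round(1),'n',len(F),'y max',np.percentile(F[:,1],99.5).round(4))
t=W[rk&(W[...,2]>.04)]; print('rack top +y end',np.percentile(t[:,1],99.7).round(4),'(70 expected)')
E
python3 rel.py
```

```text
bench z 0.00022346143004726982
work slope deg 0.41 x at y=0 -22.4 rms 0.00018
rear slope deg -0.26 x at y=0 -97.1 rms 0.00015
blade +y end 0.0833 (85 if centred)
rack front face: slope deg 0.15 x at 0 mm 0.5 n 5472 y max 0.0703
rack top +y end 0.0707 (70 expected)
```

Blade and rack agree within about 0.3° and the gap is about 22 mm. The blade sits 2 mm towards -y. I'll regrip low, slide it most of the way while correcting that, then release and push with the rear finger so the edge can align itself.

```bash
python3 -m jog '[0,0,-0.2,0,2, 0,0,-0.2,0,0.5, 0,0,-0.2,0,0.5, 0,0,-0.2,0,0.5, 0,0,-0.2,0,0.5]'; python3 -m jog '[0.3,0.1,-0.2,0,0.5, 0.6,0.2,-0.2,0,0.5, 0.9,0.3,-0.2,0,0.5, 1.2,0.4,-0.2,0,0.5, 1.6,0.5,-0.2,0,0.5, 1.6,0.5,-0.2,0,0.5, 1.6,0.5,-0.2,0,0.5]'; python3 held.py|head -1; python3 rel.py; cp pics/$(ls -t pics|head -1) pics/whD.png
```

```text
time: 11.3
ee_pos: [0.4465, -0.327, 0.0143]
ee_rot: [2.008, 2.415, 0.0]
contact_force: [0.7, 0.5, -0.7]
finger_gap: 0.145
time: 12.0
ee_pos: [0.4612, -0.3249, 0.0143]
ee_rot: [2.011, 2.413, -0.007]
contact_force: [-6.5, -1.5, 13.0]
finger_gap: 0.15
pic wh1200 tcp [ 0.4612 -0.3249  0.0143] yaw deg 10.4 F [-6.51 -1.45 12.99] gap 0.15 t 12.0
bench z 0.00019250020457606265
work slope deg -0.14 x at y=0 -9.4 rms 8e-05
rear slope deg 6.56 x at y=0 -77.2 rms 0.00608
blade +y end 0.0826 (85 if centred)
rack front face: slope deg 0.15 x at 0 mm 0.5 n 5097 y max 0.0705
rack top +y end 0.0707 (70 expected)
```

View pics/whD.png

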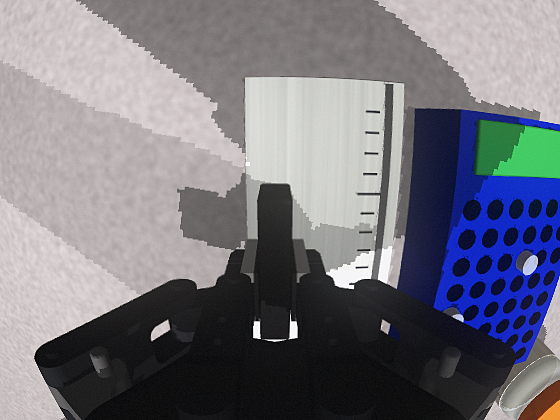

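```bash
python3 -m jog '[0,0,0.2,0,0.5, 0,0,0.2,0,0.5, 0,0.3,0.2,0,0.5, 0,0.3,0.2,0,0.5, 0,0.3,0.2,0,0.5, 0,0.3,0.2,0,0.5]'; python3 held.py|head -1; python3 rel.py
```

```text
time: 12.65
ee_pos: [0.4626, -0.3187, 0.0144]
ee_rot: [-2.008, -2.416, -0.001]
contact_force: [-0.4, 0.2, 1.5]
finger_gap: 0.147
pic wh1265 tcp [ 0.4626 -0.3187  0.0144] yaw deg 10.53 F [-0.36  0.2   1.46] gap 0.147 t 12.65
bench z 0.0002213049785472765
work slope deg 0.13 x at y=0 -6.7 rms 0.00016
rear slope deg 14.68 x at y=0 -66.7 rms 0.00867
blade +y end 0.0885 (85 if centred)
rack front face: slope deg 0.13 x at 0 mm 0.5 n 4651 y max 0.0705
rack top +y end 0.0708 (70 expected)
```

```bash
python3 -m jog '[0.1,-0.1,0,0,0.5, 0.2,-0.2,0,0,0.5, 0.3,-0.2,0,0,0.5, 0.3,-0.2,0,0,0.5, 0.3,-0.2,0,0,0.5]'; python3 held.py|head -1; python3 rel.py
```

```text
time: 13.2
ee_pos: [0.4651, -0.3205, 0.0143]
ee_rot: [-2.007, -2.415, 0.0]
contact_force: [-3.2, 2.5, 5.4]
finger_gap: 0.147
pic wh1320 tcp [ 0.4651 -0.3205  0.0143] yaw deg 10.54 F [-3.16  2.54  5.42] gap 0.147 t 13.2
bench z 0.00021247346289157698
work slope deg 0.24 x at y=0 -4.7 rms 0.00015
rear slope deg 7.39 x at y=0 -72.1 rms 0.00649
blade +y end 0.0863 (85 if centred)
rack front face: slope deg 0.15 x at 0 mm 0.5 n 4702 y max 0.0704
rack top +y end 0.0707 (70 expected)
```

```bash
python3 -m jog '[0,0,0.1,0,2.2, 0,0,0.1,0,2.2, 0.2,0,0.1,0,2.2, 0.4,0.1,0.1,0,2.2, 0.6,0.1,0.1,0,2.2, 0.6,0.1,0.1,0,2.2]';  python3 -m jog '[0.1,0,0,0,2.2, 0.2,0,0,0,2.2, 0.2,0,0,0,2.2]'; python3 held.py|head -1; python3 rel.py
```

```text
time: 13.85
ee_pos: [0.4715, -0.3201, 0.0153]
ee_rot: [-2.008, -2.416, 0.0]
contact_force: [-1.2, -1.0, 0.0]
finger_gap: 0.258
time: 14.15
ee_pos: [0.4734, -0.3202, 0.0153]
ee_rot: [2.009, 2.416, -0.0]
contact_force: [-2.3, -1.1, 0.8]
finger_gap: 0.261
pic wh1415 tcp [ 0.4734 -0.3202  0.0153] yaw deg 10.51 F [-2.28 -1.13  0.78] gap 0.261 t 14.15
bench z 0.00024918824544281626
work slope deg 0.98 x at y=0 -0.1 rms 0.00068
rear slope deg 10.05 x at y=0 -65.0 rms 0.00556
blade +y end 0.086 (85 if centred)
rack front face: slope deg 0.13 x at 0 mm 0.5 n 3976 y max 0.0703
rack top +y end 0.0707 (70 expected)
```

```bash
python3 -m jog '[0.1,0,0,0,2.2, 0.1,0,0,0,2.2]';  python3 -m jog '[0.1,0,0,0,2.2, 0.1,0,0,0,2.2]';  python3 -m jog '[0.1,0,0,0,2.2, 0.1,0,0,0,2.2]'; python3 held.py|head -1; python3 rel.py; cp pics/$(ls -t pics|head -1) pics/whE.png
```

```text
time: 14.4
ee_pos: [0.4737, -0.3202, 0.0152]
ee_rot: [-2.008, -2.415, 0.002]
contact_force: [-4.9, -0.1, 2.2]
finger_gap: 0.256
time: 14.6
ee_pos: [0.4736, -0.3203, 0.0152]
ee_rot: [-2.007, -2.413, 0.003]
contact_force: [-6.6, -0.9, 3.7]
finger_gap: 0.26
time: 14.8
ee_pos: [0.4737, -0.3203, 0.015]
ee_rot: [-2.007, -2.411, 0.005]
contact_force: [-8.4, -0.5, 5.8]
finger_gap: 0.261
pic wh1480 tcp [ 0.4737 -0.3203  0.015 ] yaw deg 10.46 F [-8.41 -0.54  5.78] gap 0.261 t 14.8
bench z 0.0002148472422154879
work slope deg 0.4 x at y=0 -0.2 rms 0.00021
rear slope deg 5.55 x at y=0 -69.5 rms 0.00463
blade +y end 0.086 (85 if centred)
rack front face: slope deg 0.12 x at 0 mm 0.5 n 3956 y max 0.0705
rack top +y end 0.0708 (70 expected)
```

View pics/whE.png

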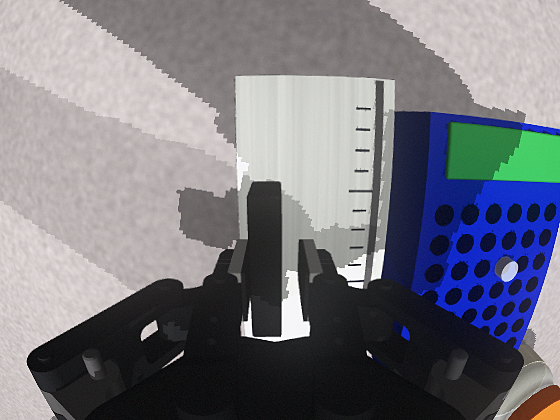

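```bash
python3 -m jog '[0.1,0,0,0,2.2, 0.2,0,0,0,2.2, 0.2,0,0,0,2.2, 0.2,0,0,0,2.2]';  python3 -m jog '[-0.3,0,0,0,2.2, -0.6,-0.1,0,0,2.3, -0.8,-0.1,0,0,2.4, -0.8,-0.1,0,0,2.4]'; python3 held.py|head -1; python3 rel.py; cp pics/$(ls -t pics|head -1) pics/whF.png
```

```text
time: 15.25
ee_pos: [0.4737, -0.3205, 0.0146]
ee_rot: [-2.006, -2.408, 0.008]
contact_force: [-13.4, -0.2, 8.4]
finger_gap: 0.258
time: 15.65
ee_pos: [0.4712, -0.3208, 0.0156]
ee_rot: [2.007, 2.415, 0.001]
contact_force: [0.3, -0.5, 0.2]
finger_gap: 0.284
pic wh1565 tcp [ 0.4712 -0.3208  0.0156] yaw deg 10.53 F [ 0.32 -0.52  0.21] gap 0.284 t 15.65
bench z 0.00020208543437644222
work slope deg 0.51 x at y=0 0.0 rms 0.00013
rear slope deg 5.69 x at y=0 -69.4 rms 0.00485
blade +y end 0.086 (85 if centred)
rack front face: slope deg 0.14 x at 0 mm 0.5 n 4136 y max 0.0705
rack top +y end 0.0708 (70 expected)
```

View pics/whF.png

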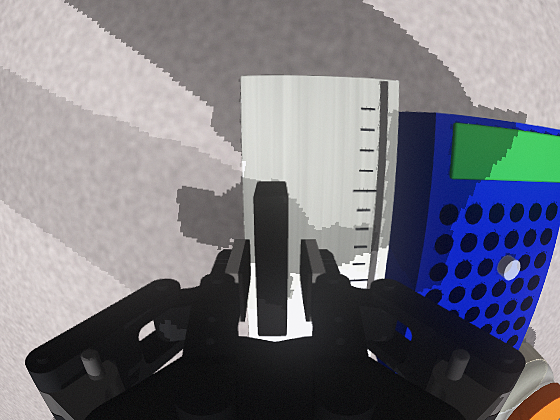

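Both pads are now clear of the rib and the force is near zero. I'll lift straight up and check the whole edge.

```bash
python3 -m jog '[0,0,1,0,2.4, 0,0,3,0,2.4, 0,0,6,0,2.4, 0,0,10,0,2.4, -1,4,14,0,2.4, -2,-6,18,0,2.4, -2,-11,20,0,2.4, -2,-11,20,0,2.4]'; python3 -m jog '[0,0,0,0,2.4, 0,0,0,0,2.4, 0,0,0,0,2.4]'; python3 held.py|head -1; python3 rel.py; cp pics/$(ls -t pics|head -1) pics/whG.png
python3 - <<'E'
from h import *
p=get_image('scene'); cv2.imwrite('pics/sG.png',cv2.resize(p['image'][130:250,160:340,::-1],None,fx=4,fy=4,interpolation=cv2.INTER_CUBIC)); p=get_image('top'); save(p,'tG')
E
```

```text
time: 16.5
ee_pos: [0.4514, -0.4237, 0.2144]
ee_rot: [2.005, 2.415, -0.002]
contact_force: [1.4, -0.7, 0.1]
finger_gap: 0.28
time: 16.8
ee_pos: [0.4517, -0.4209, 0.2116]
ee_rot: [-2.006, -2.417, -0.002]
contact_force: [0.3, 0.3, 0.4]
finger_gap: 0.278
pic wh1680 tcp [ 0.4517 -0.4209  0.2116] yaw deg 10.62 F [0.25 0.34 0.36] gap 0.278 t 16.8
bench z 0.0001920089384401802
work slope deg 0.08 x at y=0 -10.2 rms 0.00022
rear slope deg -0.38 x at y=0 -75.2 rms 0.00016
blade +y end 0.0854 (85 if centred)
rack front face: slope deg 0.1 x at 0 mm 0.5 n 469 y max 0.0698
rack top +y end 0.0706 (70 expected)held.py:11: RuntimeWarning: Mean of empty slice.
  c0=P.mean(0); vt=np.linalg.svd(P-c0,full_matrices=False)[2]; n=vt[2]*np.sign(vt[2,2]); r=(P-c0)@n; P=P[abs(r)<2.5*r.std()+1e-4]
  ret = um.true_divide(
Traceback (most recent call last):
  File "held.py", line 11, in <module>
    c0=P.mean(0); vt=np.linalg.svd(P-c0,full_matrices=False)[2]; n=vt[2]*np.sign(vt[2,2]); r=(P-c0)@n; P=P[abs(r)<2.5*r.std()+1e-4]
                                                                   ~~^^^
IndexError: index 2 is out of bounds for axis 0 with size 0
```

View pics/whG.png

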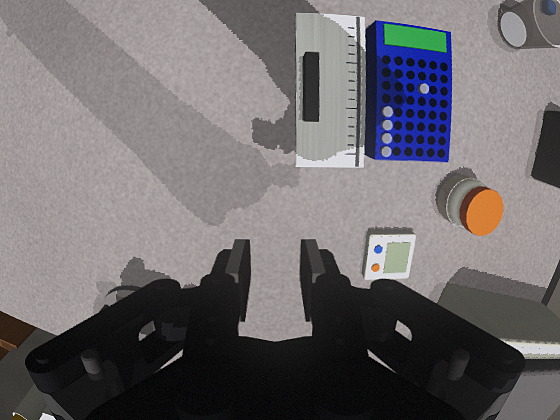

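View pics/tG.png

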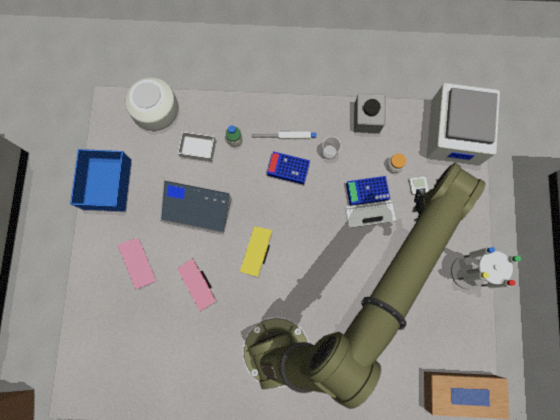

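```bash
python3 - <<'E'
import cv2
i=cv2.imread('pics/whG.png')[0:185,285:460]; cv2.imwrite('pics/whGz.png',cv2.resize(i[:,:],None,fx=3.2,fy=3.2,interpolation=cv2.INTER_CUBIC))
E
python3 - <<'E'
from fit import *
d=np.load('wh.npy',allow_pickle=True).item(); p,s=d['p'],d['s']; T=T_wc(s,p); X=cloudw(p,T)
a=.1865; c,sn=np.cos(a),np.sin(a); W=np.stack([c*X[...,0]+sn*X[...,1],-sn*X[...,0]+c*X[...,1],X[...,2]],-1)-[.464,-.4046,0]
k=np.isfinite(W[...,2])&(abs(W[...,1])<.095)&(W[...,0]>-.1)&(W[...,0]<.02)
w=W[k]
bl=w[(w[:,2]>.0042)&(w[:,2]<.008)]; 
for b in np.arange(-.085,.085,.01):
    q=bl[(bl[:,1]>b)&(bl[:,1]<b+.01)]; g=w[(w[:,1]>b)&(w[:,1]<b+.01)&(w[:,2]<.0025)&(w[:,0]>-.04)&(w[:,0]<.006)]
    print((b*1000+5).round(),'rear,edge mm',(np.percentile(q[:,0],[1,99])*1000).round(1),'bench pts in gap',len(g), 'zmed',np.median(q[:,2]).round(4))
print('y ext',np.percentile(bl[:,1],[.5,99.5]).round(4))
E
```

```text
-80.0 rear,edge mm [-74.8  -0.3] bench pts in gap 33 zmed 0.0062
-70.0 rear,edge mm [-74.9   0. ] bench pts in gap 10 zmed 0.0062
-60.0 rear,edge mm [-74.9  -0.1] bench pts in gap 0 zmed 0.0063
-50.0 rear,edge mm [-75.1   0.4] bench pts in gap 0 zmed 0.0062
-40.0 rear,edge mm [-75.1  -0.2] bench pts in gap 0 zmed 0.0062
-30.0 rear,edge mm [-75.2   0.4] bench pts in gap 0 zmed 0.0062
-20.0 rear,edge mm [-75.2   0.3] bench pts in gap 0 zmed 0.0062
-10.0 rear,edge mm [-75.2   0.2] bench pts in gap 0 zmed 0.0062
-0.0 rear,edge mm [-75.3  -0.2] bench pts in gap 0 zmed 0.0061
10.0 rear,edge mm [-75.3  -0.1] bench pts in gap 0 zmed 0.0062
20.0 rear,edge mm [-75.3   0.2] bench pts in gap 0 zmed 0.0061
30.0 rear,edge mm [-75.3  -0.1] bench pts in gap 0 zmed 0.0062
40.0 rear,edge mm [-75.2  -0. ] bench pts in gap 0 zmed 0.0062
50.0 rear,edge mm [-75.1  -0.2] bench pts in gap 0 zmed 0.0061
60.0 rear,edge mm [-75.1   0.1] bench pts in gap 0 zmed 0.0062
70.0 rear,edge mm [-75.1  -0.9] bench pts in gap 3 zmed 0.0061
80.0 rear,edge mm [-76.   -0.6] bench pts in gap 31 zmed 0.0062
y ext [-0.0832  0.0849]
```

View pics/whGz.png

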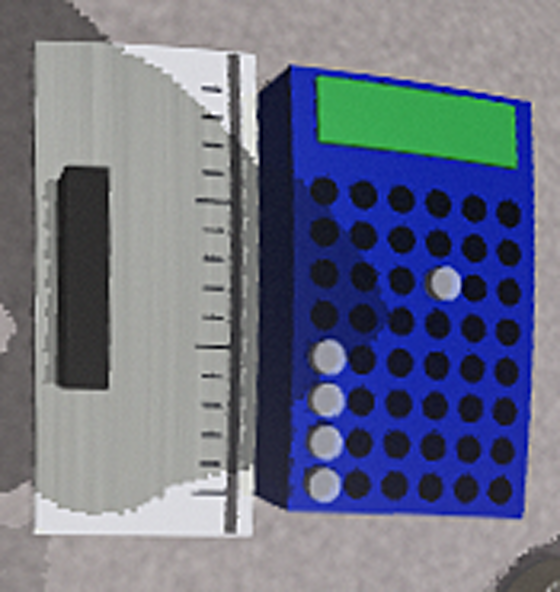

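View pics/sG.png

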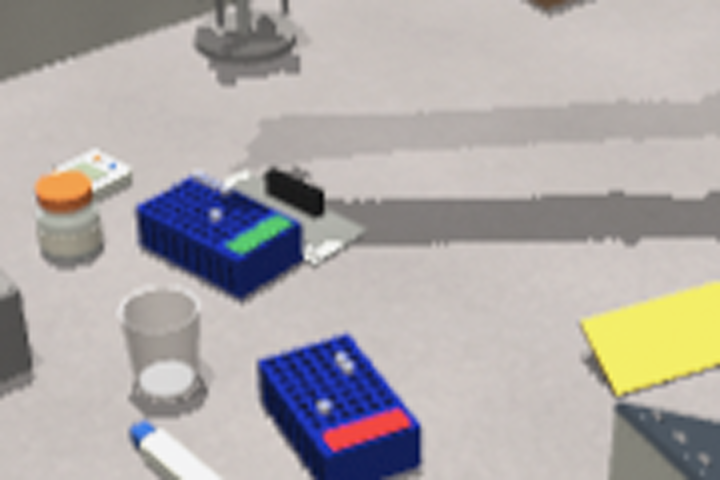

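Along the rack's full length no bench shows between blade and rack. The edge and rack angles agree to about 0.1°, the blade is flat (top at z 6.2 mm), and it's centred to about 1 mm. The robot is clear of everything, so I'm handing in.

```bash
python3 -c "
from station import robot
s=robot.read_state(); print(s['contact_force'],s['time']); print(robot.finish_job())"
```

```text
[ 0.26811306  0.85208998 -0.21792825] 16.95
the job is handed in; nothing more can be done
None
```

The straightedge now lies flat on the bench, flush against the front of the green-tagged rack. I handed the job in at about 17 s of the allowed 51 s.

**What I did:** I gripped it by the rib on the console and it levelled in the grip as I lifted it. I set it down about 20 mm in front of the rack and released it. I then regripped it to close most of the gap and correct the centring. With the grip open, I pushed the rib with the rear finger, up to about 13 N, until the blade stopped against the rack. I then backed off and lifted clear.

**Last checks:**
- **Flatness:** the blade's top reads 6.2 mm all along, which matches a flat 6 mm blade.
- **Flush:** no bench shows between the edge and the rack along the rack's length. The edge and rack angles agree to about 0.1°, though before I lifted clear two partly hidden views read up to 0.5° on the edge.
- **Centring:** it is within about 1 mm of the rack's middle.
- **Surroundings:** the red-tagged rack and the other items look unmoved in the last overhead picture, judged by eye rather than measured. The gripper was clear, with wrist force under 1 N.

**Disagreements:** the different views put the rack's position within about 4 mm and its angle within about 0.5°. The contact force when pushing settled where the edge really sat. The sideways shift overshot by about 3 mm at first because of friction, and I corrected it.

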